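# Latch the packed field water-test case

### The job

Fasten the latch on top of the orange case: swing its raised steel claw over towards the brass keeper and down so that it hooks over it, then swing the red-gripped lever the other way, over centre, until it lies fully down, with the claw still hooked. Leave the latch of the grey case standing open as it is.

Things in the scene. Friction and masses are not known exactly. Their poses are not given: they have to be found in the camera images.
- orange_keeper (a point): Far top edge (middle) of the brass keeper on the orange case: a ridge 12 mm thick (x), 24 wide (y), 20 high on the flat case top. Case axes: z up, x along the latch from lever to keeper, y along the lever's hinge. The hinge is 74 mm away along -x and 4 mm lower. Pin-to-claw length fits the keeper: pushed past upright with the lever up, the claw falls and drops behind it by itself.
- orange_claw (a point): Centre of the orange case's steel claw: a crossbar 42 mm wide (y), 8 x 18 mm, on two straps that swing freely on a pin in the lever, 26 mm from its hinge; 100 mm from pin to claw. It starts standing, leaning 15 to 40 degrees back (-x) of upright, its end 20 mm or more above the lever's tip. Hooked with lever up: 5 to 25 mm beyond the keeper point and lower; lever down: 4 mm beyond, 2 lower.
- orange_lever (a joint): Lever angle, rad: 0 = fully down, flat along -x from its hinge, at a stop; 1.57 = upright; starts at 1.3 to 1.6. A bar 75 mm long from the hinge, 22 wide, 6 thick, red grip on its outer half. It stays where left (friction 2 N at the tip). With the claw hooked, swinging it down stretches the claw's spring (under 10 N at the tip); the last 0.2 rad are past centre and hold it shut.
- grey_claw (a point): Centre of the claw of the grey case's latch, also standing open; leave it alone. Both cases are alike but for colour, fixed upright on the table: 190 mm along x, 200 along y, 140 high, the latch across the middle of the top, the lever's hinge 16 mm above the top at the centre of the case, nothing else standing on the top.

How it is judged:
By the outcome, as a careful person would: the job done as asked, in the order asked, and still so for the second after the job is handed in, with the robot touching nothing.
It also fails if it takes over 38 s, if anything falls off the work surface, if the arm or the gripper's body presses on something with over 40 N, if the wrist force passes 120 N, or if a joint passes its speed limit or range.

### The arm

A 6-joint arm with a two-finger parallel gripper is mounted at the origin on the work surface. World frame = base frame: x ahead of the robot, y to its left, z up, the work surface at z = 0. Lengths are in m, angles in rad, forces in N, time in s.
With the tool pointing down it reaches from about 0.35 to 0.775 m from the base axis. Payload 7.3 kg.
Tool frame: the origin (TCP) lies at the very end of the fingers, on their centre line; the grasp point (between the pads) lies grip_point_offset behind it (grip_point_offset is the distance from the TCP to the grasp point, in m); z points along the fingers, y is the direction in which the jaws open and shut (so a half turn about z gives the same grasp; the last joint's range is limited). The gripper opens to 92 mm and grips with 3 to 60 N. Pads are 19 mm wide; open, the fingers measure 130 mm over their backs; the gripper's body (75 mm by 190 mm) begins 47 mm behind the grasp point.
Start: joints at [1.015, 0.342, 1.524, -0, 1.275, -0.146], TCP at [0.209, 0.482, 0.227] pointing down, gripper open.
Joint ranges: [-2.53, 2.53], [-0.77, 2.02], [0.04, 2.7], [-1, 4.14], [0.28, 2.66], [-3.11, 3.11]. Speed limits (rad/s): [2.57, 2.57, 3.14, 3.14, 3.14, 3.14].

### API

Orientations are given as [roll, pitch, yaw] about the fixed x, y, z axes, in that order (R = Rz(yaw) Ry(pitch) Rx(roll)).
In Python, from cell import * gives the robot as it stands.
- The arm moves only by the shell command python3 -m inch 'ROWS' [OPENING] [FORCE]. ROWS is JSON, a list that holds one entry, the list of rows, each a list of 4 numbers: the shift along the tool's x, y, z in mm, then the turn about the tool's z in rad. In form: [[[x, y, z, roll], ...]]. A call has 1 to 10 rows; each row shifts and turns the commanded pose from where the row before left it, along the tool's axes as they then stand; what a row does not reach is not made up. A row lasts 1/8 s, in which the tool goes at most 62.5 mm and 10.7 degrees, less where a joint would pass 70% of its speed; a pose out of reach is approached as far as the arm can. A call with a gripper value outside its range is refused whole. OPENING is the closure, from -1 (fully open) to 1 (shut), set as the call begins (- or left out, the last holds). The fingers move at their own pace and stop on an object; FORCE is the grip in N (left out, the last holds). Time passes only in rows, so rows that do not move let the fingers close. It gives the time, the measured TCP pose, the force and the opening at its end, in the units of the state.
- observe(): the state, without advancing time (a new reading comes with each control period).
- read_camera(name): name is "scene" or "side" or "wrist"; returns a dict with "img" (420x560x3 uint8, blue, green, red), "fx", "fy", "cx", "cy" (pixels), "k1" (the pictures are not rectified: a ray, as slopes to the right and down, at radius r is drawn at 1 + k1 r^2 times it, then the intrinsics apply), "eye" and "rotation" of the camera in the world; the wrist camera has in their place "T_tool_cam" (4x4, takes a point from camera to tool coordinates, whose origin is the TCP and whose axes are the flange's). Camera axes: x right, y down, z forward; pixel columns grow to the right and rows downward; lengths in m; the calibration is good to about 2 mm. A picture is of the moment at which its call begins: read the wrist's pose just before it. There is no depth.
- hand_in(): hands the job in, once; it reports no verdict.
Trained networks look in the newest picture that a camera, given by its name, has taken for a name from the list of things; names that differ only in an ending like _2 or _b are one class to them, and where a whole thing is asked for, a point or a joint stands for the part that bears it (a point fixed in the world has none). Each returns a list of dicts, best first, with "conf" (0 to 1); they miss things now and then, are a little off and sometimes report something else, mostly with a low value. They report only what shows in the picture. A call takes as long as a camera call.
- boxes_of(camera, label): "at" ([row, column] in pixels, amid what is visible of it).
- place_of(camera, label): "at" ([row, column] in pixels: a listed point, or the origin of a listed thing).
The state is a dict: "time": time; "qpos": joint angles; "qvel": joint speeds; "joint_efforts": joint torques, N m; "tool_pos": TCP position; "tool_rot": TCP orientation; "contact_force": force on the tool from outside, world axes, zero at the start; "torque": the same for the moment, N m; "opening": finger opening in m.
Only numpy, scipy, OpenCV 4.12 (cv2) and the standard library are available. Lean on these libraries where they do the work, as an engineer would, in place of code of your own. Each camera call takes 0.05 s, during which the arm holds its last target. There are 200 camera calls.

## Working session

There is one attempt and no reset: what is moved stays moved. The work goes in short steps, Python scripts to look and compute and a shell command to move; the robot and the scene stay as the last step left them, time stands still between calls to the robot, and variables do not carry over. Pictures are saved under pics/ and viewed, about 8 in all and at most 12, crops included, and the job is handed in when it is done.

```bash
ls; mkdir -p pics; cat > h.py <<'E'
from cell import *
import numpy as np, cv2
def cam(n):
    s=observe(); c=read_camera(n); 
    if 'eye' not in c:
        from scipy.spatial.transform import Rotation as R
        T=np.eye(4);T[:3,:3]=R.from_euler('xyz',s['tool_rot']).as_matrix();T[:3,3]=s['tool_pos']
        T=T@np.array(c['T_tool_cam']);c['eye']=T[:3,3];c['rotation']=T[:3,:3]
    c['eye']=np.array(c['eye']);c['rotation']=np.array(c['rotation']);return c
def ray(c,at):
    d=np.array([[c['k1'],0,0,0]])
    K=np.array([[c['fx'],0,c['cx']],[0,c['fy'],c['cy']],[0,0,1]],float)
    p=cv2.undistortPoints(np.array([[[at[1],at[0]]]],float),K,np.array([c['k1'],0,0,0,0],float))[0,0]
    v=c['rotation']@np.array([p[0],p[1],1]);return v/np.linalg.norm(v)
def atz(c,at,z):
    v=ray(c,at);return c['eye']+v*(z-c['eye'][2])/v[2]
def tri(cs,ats):
    A=0;b=0
    for c,a in zip(cs,ats):
        v=ray(c,a);P=np.eye(3)-np.outer(v,v);A=A+P;b=b+P@c['eye']
    x=np.linalg.solve(A,b)
    return x,[np.linalg.norm((np.eye(3)-np.outer(ray(c,a),ray(c,a)))@(x-c['eye'])) for c,a in zip(cs,ats)]
def proj(c,X):
    p=c['rotation'].T@(np.array(X)-c['eye']);u,v=p[0]/p[2],p[1]/p[2];k=1+c['k1']*(u*u+v*v)
    return [c['cy']+c['fy']*v*k,c['cx']+c['fx']*u*k]
E
python3 - <<'E'
from h import *
print(observe())
cs={}
for n in('scene','side','wrist'):
    c=cs[n]=cam(n);cv2.imwrite(f'pics/{n}0.png',c['img']);print(n,c['eye'],c['rotation'][:,2])
    for l in('orange_keeper','orange_claw','orange_lever','grey_claw'):
        print(l,place_of(n,l)[:2],boxes_of(n,l)[:2])
cv2.imwrite('pics/a.png',cv2.resize(np.hstack([cs['scene']['img'],cs['side']['img']]),(800,300)))
E
```

```text
pics
{'time': 0.0, 'qpos': array([ 1.01498868e+00,  3.42741427e-01,  1.52499034e+00, -2.56765937e-06,
        1.27542146e+00, -1.45998347e-01]), 'qvel': array([-2.57090329e-04, -7.39639357e-04,  7.71895148e-05, -3.13185771e-04,
        5.75248712e-04,  7.02289671e-04]), 'joint_efforts': array([-8.71980683e-04, -4.31236231e+01, -2.44224018e+01,  7.18108658e-02,
        5.59470069e-02, -1.84706341e-04]), 'tool_pos': array([0.20894304, 0.48119181, 0.22604458]), 'tool_rot': array([-3.14004833e+00, -2.24602995e-04,  2.73178393e+00]), 'contact_force': array([ 0.86961978,  0.41284079, -0.6799875 ]), 'torque': array([-0.02373436, -0.02652108,  0.02408857]), 'opening': 0.09181579146472803}Traceback (most recent call last):
  File "<stdin>", line 5, in <module>
IndexError: too many indices for array: array is 1-dimensional, but 2 were indexed
```

View pics/scene0.png

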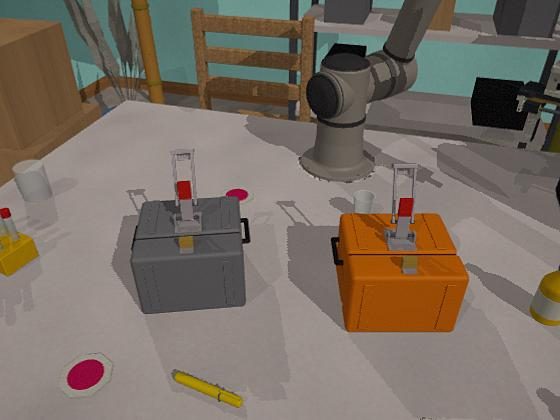

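The scene picture shows both cases. The orange one is on the right: claw at about (405,168), red grip at (405,208), keeper at (409,263), on the side away from the robot. The rotation is 1-D, so it is probably rpy.

```bash
python3 - <<'E'
s=open('h.py').read()
s=s.replace("c['rotation']=np.array(c['rotation']);return c","c['rotation']=rot(c['rotation']);return c")
s=s.replace("def cam(n)","""from scipy.spatial.transform import Rotation as R
def rot(r):
    r=np.array(r);return R.from_euler('xyz',r).as_matrix() if r.shape==(3,) else (R.from_quat(r).as_matrix() if r.shape==(4,) else r)
def cam(n)""",1)
open('h.py','w').write(s)
E
python3 - <<'E'
from h import *
print(read_camera('scene')['rotation'])
cs={};P={}
for n in('scene','side','wrist'):
    c=cs[n]=cam(n);cv2.imwrite(f'pics/{n}0.png',c['img']);print(n,c['eye'],c['rotation'][:,2])
    for l in('orange_keeper','orange_claw','orange_lever','grey_claw'):
        P[n,l]=p=place_of(n,l); print(l,p[:2],boxes_of(n,l)[:1])
print('base',proj(cs['scene'],[0,0,0]))
for l in('orange_keeper','orange_claw','orange_lever','grey_claw'):
    if P['scene',l] and P['side',l]: print(l,tri([cs['scene'],cs['side']],[P['scene',l][0]['at'],P['side',l][0]['at']]))
E
```

```text
[-2.19311243e+00  1.35241088e-03  1.85991076e+00]
scene [1.22085672 0.18075324 0.68503766] [-0.77858311 -0.23241094 -0.58291809]
orange_keeper [{'at': [260.3, 407.8], 'conf': 0.95}] [{'at': [270.3, 398.7], 'conf': 0.94}]
orange_claw [{'at': [167.0, 403.3], 'conf': 0.48}] [{'at': [167.7, 401.8], 'conf': 0.7}]Traceback (most recent call last):
  File "<stdin>", line 7, in <module>
ValueError: it knows: grey_claw, orange_claw, orange_keeper
```

```bash
python3 - <<'E'
from h import *
cs={};P={}
for n in('scene','side','wrist'):
    c=cs[n]=cam(n);cv2.imwrite(f'pics/{n}0.png',c['img']);print(n,c['eye'],c['rotation'][:,2])
    for l in('orange_keeper','orange_claw','grey_claw'):
        P[n,l]=p=place_of(n,l); print(l,p[:2])
print('base',proj(cs['scene'],[0,0,0]))
for l in('orange_keeper','orange_claw','grey_claw'):
    if P['scene',l] and P['side',l]: print(l,tri([cs['scene'],cs['side']],[P['scene',l][0]['at'],P['side',l][0]['at']]))
# top corners of orange case in scene
print([atz(cs['scene'],a,.14).round(3) for a in([262,465],[256,342],[214,446],[214,341])], cs['wrist']['eye'])
E
```

```text
scene [1.22085672 0.18075324 0.68503766] [-0.77858311 -0.23241094 -0.58291809]
orange_keeper [{'at': [258.9, 409.5], 'conf': 0.69}]
orange_claw [{'at': [166.3, 403.9], 'conf': 0.77}]
grey_claw [{'at': [148.7, 181.5], 'conf': 0.68}]
side [ 0.35603505 -0.55899702  0.85516609] [ 0.26900548  0.61427209 -0.74182603]
orange_keeper [{'at': [158.6, 241.3], 'conf': 0.61}]
orange_claw [{'at': [146.1, 195.0], 'conf': 0.61}]
grey_claw [{'at': [274.5, 287.1], 'conf': 0.81}]
wrist [0.15010815 0.50779574 0.38540937] [ 0.22469521 -0.09856096 -0.96943169]
orange_keeper []
orange_claw []
grey_claw []
base [np.float64(162.25954426526027), np.float64(337.1282025393876)]
orange_keeper (array([0.57590222, 0.22138261, 0.16021249]), [np.float64(0.001146962388283755), np.float64(0.0011469623882837694)])
orange_claw (array([0.45657217, 0.18569578, 0.26621261]), [np.float64(0.0006710053036819517), np.float64(0.0006710053036818838)])
grey_claw (array([ 0.51587421, -0.21690545,  0.27091044]), [np.float64(0.00166312145544904), np.float64(0.001663121455449093)])
[array([0.534, 0.315, 0.14 ]), array([0.578, 0.108, 0.14 ]), array([0.394, 0.282, 0.14 ]), array([0.453, 0.083, 0.14 ])] [0.15010815 0.50779574 0.38540937]
```

View pics/side0.png

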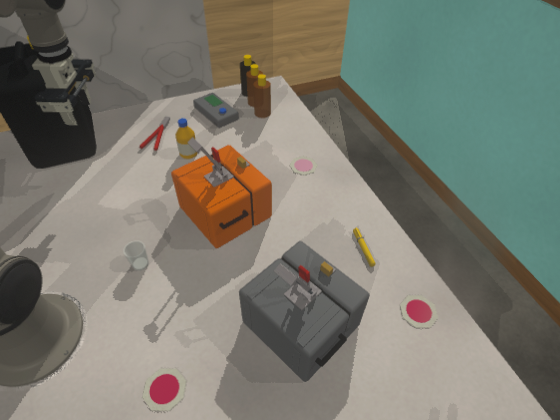

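The side view agrees: keeper z = 0.160 and pin-to-claw length about 97 mm. The latch axis points about 12–16° in yaw, pointing away from the robot. I'll raise, turn so the jaw axis lies along the case's y, close the fingers, and move behind the claw.

```bash
python3 -m inch '[[[0,0,-45,-0.165],[0,0,-45,-0.165],[0,0,0,-0.165],[0,0,0,-0.165],[-20,-58,0,0],[-20,-58,0,0],[-20,-58,0,0],[-20,-58,0,0],[-20,-58,0,0],[-10,-58,0,0]]]' 1 20
python3 -m inch '[[[0,0,0,0],[0,0,0,0]]]'
python3 - <<'E'
from h import *
import cell
print([ (k,getattr(cell,k)) for k in dir(cell) if 'grip' in k.lower()])
s=observe();print(s['tool_pos'],s['tool_rot'],s['opening'],s['time'])
cs={};P={}
for n in('scene','side','wrist'):
    c=cs[n]=cam(n);cv2.imwrite(f'pics/{n}1.png',c['img'])
    for l in('orange_keeper','orange_claw'):
        P[n,l]=p=place_of(n,l); print(n,l,p[:1])
for l in('orange_keeper','orange_claw'):
    g=[n for n in cs if P[n,l]]
    if len(g)>1: print(l,g,tri([cs[n] for n in g],[P[n,l][0]['at'] for n in g]))
E
```

```text
time: 2.2
tool_pos: [0.4029, 0.1698, 0.3168]
tool_rot: [3.141, 0.001, -2.892]
contact_force: [0.9, 0.9, -0.4]
opening: 0.0008
time: 2.45
tool_pos: [0.4018, 0.1718, 0.3168]
tool_rot: [3.141, 0.0, -2.892]
contact_force: [0.0, 0.7, 0.7]
opening: 0.0005
[('grip_point_offset', 0.0188)]
[0.4017739  0.17184742 0.31676657] [ 3.14098184e+00  7.58488223e-05 -2.89226946e+00] 0.0005453896294748112 2.45
scene orange_keeper [{'at': [260.0, 407.1], 'conf': 0.72}]
scene orange_claw [{'at': [166.1, 404.4], 'conf': 0.53}]
side orange_keeper [{'at': [156.7, 245.9], 'conf': 0.93}]
side orange_claw [{'at': [147.5, 193.3], 'conf': 0.57}]
wrist orange_keeper []
wrist orange_claw [{'at': [294.0, 271.0], 'conf': 0.47}]
orange_keeper ['scene', 'side'] (array([0.58760578, 0.21724101, 0.1664556 ]), [np.float64(0.001081066556830916), np.float64(0.0010810665568308556)])
orange_claw ['scene', 'side', 'wrist'] (array([0.45536459, 0.18540289, 0.26622626]), [np.float64(0.0015470297761950229), np.float64(0.004116502439345659), np.float64(0.0038321007870109223)])
```

View pics/wrist1.png

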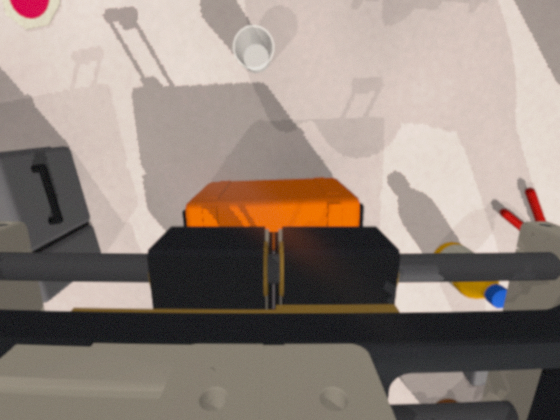

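The wrist view shows the case's back edge nearly level at row 180, so the tool is aligned. The claw report there falls on the gripper itself and is discarded. From the fixed cameras, the claw is 56 mm ahead of the TCP and centred. I'll lower and push it over at z = 0.25, above the lever tip.

```bash
python3 -m inch '[[[0,0,-1,0],[0,0,34,0],[0,0,34,0],[-20,0,0,0],[-15,0,0,0],[-12,0,0,0],[-12,0,0,0],[-12,0,0,0],[-12,0,0,0],[-12,0,0,0]]]'
python3 -m inch '[[[-12,0,0,0],[-12,0,0,0],[-10,0,0,0],[0,0,0,0],[0,0,0,0]]]'
python3 - <<'E'
from h import *
cs={};P={}
for n in('scene','side'):
    c=cs[n]=cam(n);cv2.imwrite(f'pics/{n}2.png',c['img'])
    for l in('orange_keeper','orange_claw','grey_claw'):
        P[n,l]=p=place_of(n,l); print(n,l,p[:1])
a=cs['scene']['img'][120:320,320:500];b=cs['side']['img'][100:260,150:300]
cv2.imwrite('pics/b.png',np.hstack([cv2.resize(a,(440,490)),cv2.resize(b,(360,490))]))
E
```

```text
time: 4.15
tool_pos: [0.4947, 0.1954, 0.2497]
tool_rot: [3.142, 0.0, -2.891]
contact_force: [1.2, -0.5, -0.3]
opening: 0.0005
time: 4.78
tool_pos: [0.5266, 0.2035, 0.2496]
tool_rot: [3.142, -0.0, -2.891]
contact_force: [0.1, 0.4, -0.8]
opening: 0.0005
scene orange_keeper [{'at': [257.3, 410.0], 'conf': 0.68}]
scene orange_claw []
scene grey_claw [{'at': [151.6, 179.8], 'conf': 0.62}]
side orange_keeper [{'at': [157.9, 243.8], 'conf': 0.65}]
side orange_claw [{'at': [161.9, 246.5], 'conf': 0.44}]
side grey_claw [{'at': [274.5, 286.3], 'conf': 0.48}]
```

View pics/b.png

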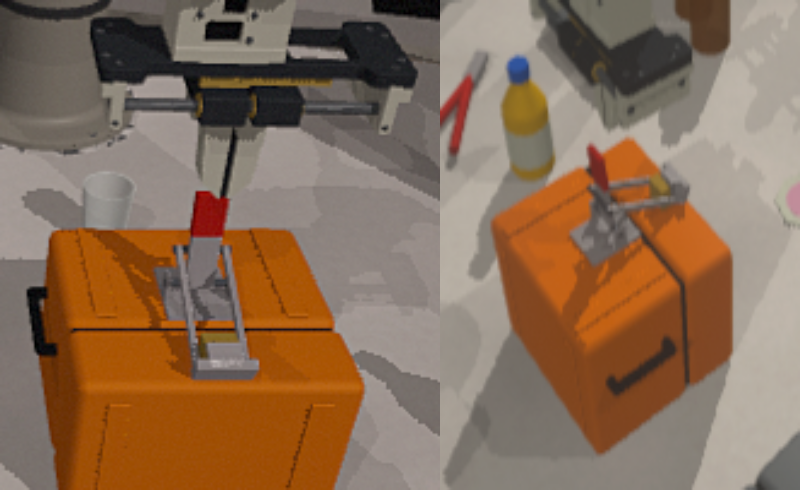

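The crop shows the claw dropped behind the brass keeper: crossbar at crop (225,367), with the lever still upright. The grey latch is unchanged. Next I go over the lever tip to its keeper side and swing it back along its arc.

```bash
python3 -m inch '[[[-22,2,0,0],[0,0,0,0],[0,0,17,0],[0,0,17,0],[14,0,0,0],[13,0,0,0],[8,0,0,0],[7,0,1,0],[7,0,2,0],[7,0,3,0]]]'
python3 -m inch '[[[6,0,4,0],[6,0,5,0],[5,0,5,0],[5,0,6,0],[0,0,0,0]]]'
python3 - <<'E'
from h import *
cs={}
for n in('scene','side'):
    c=cs[n]=cam(n); print(n,place_of(n,'orange_claw')[:1])
a=cs['scene']['img'][140:300,340:500];b=cs['side']['img'][110:230,160:290]
cv2.imwrite('pics/c.png',np.hstack([cv2.resize(a,(400,400)),cv2.resize(b,(400,400))]))
E
```

```text
time: 6.42
tool_pos: [0.4935, 0.1967, 0.2099]
tool_rot: [-3.141, 0.001, -2.891]
contact_force: [4.0, -1.2, 1.6]
opening: 0.0008
time: 7.05
tool_pos: [0.4714, 0.1914, 0.1894]
tool_rot: [3.141, -0.001, -2.892]
contact_force: [0.9, -1.2, 1.7]
opening: 0.0003
scene [{'at': [268.0, 408.0], 'conf': 0.55}]
side [{'at': [162.4, 246.8], 'conf': 0.64}]
```

View pics/c.png

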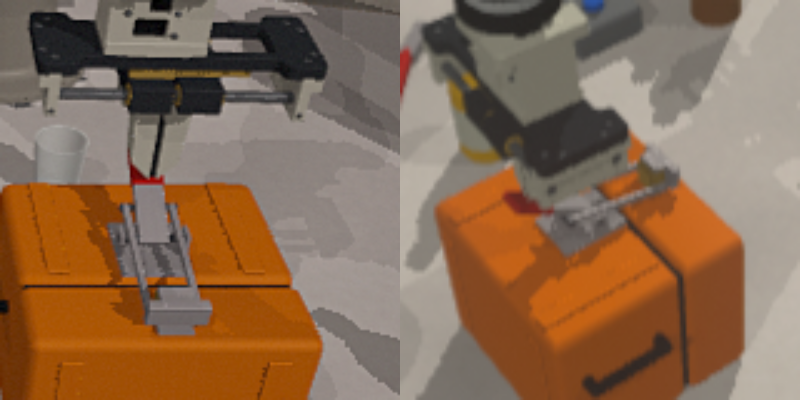

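The lever is about 35° up, the claw bar has shifted, and I can't see the brass between the straps any more. I'll zoom in before closing.

```bash
python3 - <<'E'
from h import *
cs={n:cam(n) for n in('scene','side')}
for n in cs:print(n,[(l,place_of(n,l)[:1]) for l in('orange_keeper','orange_claw')])
P=[place_of(n,'orange_claw') for n in cs]
if all(P):print('claw',tri(list(cs.values()),[p[0]['at'] for p in P]))
for k in([.5805,.2195,.160],[.5805,.2195,.140]):print('keeper proj',[np.round(proj(c,k),1) for c in cs.values()])
s2=cv2.imread('pics/scene2.png')
f=lambda i,r,c:cv2.resize(i[r:r+60,c:c+60],(400,400),interpolation=cv2.INTER_CUBIC)
cv2.imwrite('pics/d.png',np.hstack([f(s2,225,380),f(cs['scene']['img'],225,380)]))
E
```

```text
scene [('orange_keeper', [{'at': [261.2, 407.5], 'conf': 0.74}]), ('orange_claw', [{'at': [265.7, 408.4], 'conf': 0.52}])]
side [('orange_keeper', [{'at': [156.6, 241.7], 'conf': 0.69}]), ('orange_claw', [{'at': [159.9, 247.3], 'conf': 0.66}])]
claw (array([0.5901493 , 0.21959488, 0.15484669]), [np.float64(0.001120601167501967), np.float64(0.0011206011675020241)])
keeper proj [array([260.1, 408.7]), array([159. , 243.5])]
keeper proj [array([269. , 406.8]), array([164.7, 243.9])]
```

View pics/d.png

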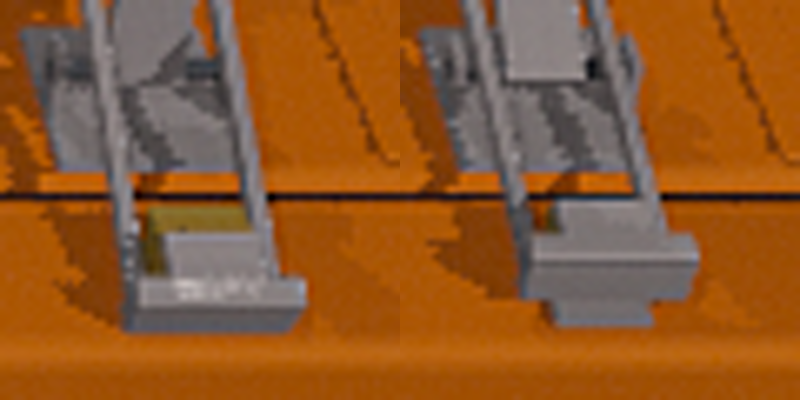

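The claw measures about 10 mm beyond the keeper point and 5 mm lower, which fits the hooked geometry converging on "4 beyond, 2 lower". The steel lip between the straps now covers the keeper top. I'll continue the arc down.

```bash
python3 -m inch '[[[4,0,7,0],[3,0,7,0],[2,0,6,0],[1,0,5,0],[0,0,3,0],[0,0,0,0]]]'
python3 -m inch '[[[0,0,2,0],[0,0,1,0],[0,0,0,0]]]'
```

```text
time: 8.4
tool_pos: [0.4621, 0.1892, 0.1612]
tool_rot: [3.141, -0.001, -2.891]
contact_force: [-0.1, 0.9, 0.3]
opening: 0.0006
time: 8.78
tool_pos: [0.4623, 0.1893, 0.1591]
tool_rot: [3.141, 0.0, -2.891]
contact_force: [-2.0, -1.0, 4.7]
opening: 0.0003
```

```bash
python3 -m inch '[[[0,0,1,0],[0,0,1,0],[0,0,0,0]]]'
python3 -m inch '[[[0,0,-20,0],[0,0,-50,0],[0,0,-50,0],[55,0,-20,0],[55,0,0,0],[0,0,0,0]]]'
python3 - <<'E'
from h import *
cs={n:cam(n) for n in('scene','side')}
for n in cs:print(n,[(l,place_of(n,l)[:1]) for l in('orange_keeper','orange_claw','grey_claw')])
for l in('orange_claw','orange_keeper','grey_claw'):
    P=[place_of(n,l) for n in cs]
    if all(P):print(l,tri(list(cs.values()),[p[0]['at'] for p in P]))
a=cs['scene']['img'][190:290,340:470];b=cs['side']['img'][130:210,170:274]
cv2.imwrite('pics/e.png',np.hstack([cv2.resize(a,(400,308),interpolation=2),cv2.resize(b,(400,308),interpolation=2)]))
E
```

```text
time: 9.15
tool_pos: [0.4624, 0.1893, 0.1588]
tool_rot: [3.142, 0.002, -2.891]
contact_force: [-6.5, -1.7, 18.3]
opening: 0.0005
time: 9.9
tool_pos: [0.353, 0.1615, 0.2971]
tool_rot: [3.141, 0.0, -2.891]
contact_force: [0.9, 0.6, 1.8]
opening: 0.0005
scene [('orange_keeper', [{'at': [260.3, 408.7], 'conf': 0.67}]), ('orange_claw', [{'at': [264.0, 406.9], 'conf': 0.83}]), ('grey_claw', [{'at': [150.7, 180.6], 'conf': 0.6}])]
side [('orange_keeper', [{'at': [159.3, 243.2], 'conf': 0.68}]), ('orange_claw', [{'at': [160.5, 246.2], 'conf': 0.62}]), ('grey_claw', [])]
orange_claw (array([0.58658869, 0.21719048, 0.15536097]), [np.float64(0.0006524828860668064), np.float64(0.000652482886066853)])
orange_keeper (array([0.57976607, 0.21966137, 0.15901829]), [np.float64(5.897220061480236e-05), np.float64(5.897220061485985e-05)])
```

View pics/e.png

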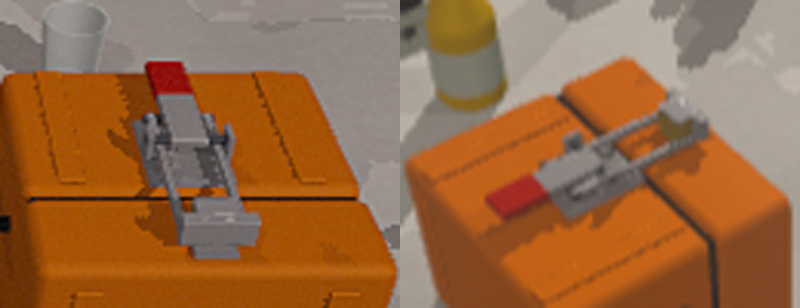

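The lever lies flat (red grip at (168,78) and (515,197)), still down after release. The claw bar is around the keeper at (220,230), about 6 mm beyond and 4 mm lower than the keeper point.

```bash
python3 -c "
from cell import *
print(hand_in(),observe()['time'])"
```

```text
the job is handed in; nothing more can be done
the job is handed in; nothing more can be done
```

The orange case's latch is fastened, and I handed the job in at about 10 s on the robot's clock. I pushed the claw past upright with the closed fingers and it dropped behind the brass keeper. I then swung the lever over centre along its arc and pressed it down.

**Last checks**
- **Lever:** It met a rigid stop when pressed with about 18 N, at a height of 159 mm. It stayed flat once the arm backed off.
- **Claw:** It measured about 6 mm beyond the keeper point and 4 mm lower. Nominal is 4 and 2, and that difference is within the cameras' accuracy.
- **Grey latch:** I never approached it. The scene camera still found its claw at its starting pixel, within about 2 px. The side camera's network missed it in the last picture, so there is no second reading for it.
- **Arm:** It was clear of everything at hand-in.

**Disagreements along the way**
- The wrist camera once reported the claw on the gripper itself, and I rejected that reading by eye.
- The second keeper measurement was off by about 1 cm. I averaged it with the first, and the last one (0.580, 0.220, 0.159) agreed with the average.

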